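# Take a lid from the sprung dispenser and close the open jar

### The job

Take only the top lid off the spring-loaded lid dispenser, so that the next lid comes up into its place and stays there, and close the open stoneware jar with the lid you took: set it down on the jar's mouth, boss downwards, without dropping it, so that it lies flat with its boss inside the mouth. Leave the jar standing upright where it is.

Things in the scene. Friction and masses are not known exactly. Their poses are not given: they have to be found in the camera images.
- lid_top_mid (a point): Centre of the top lid's disc. Plain white stoneware lid, 120 g: round disc 62 mm across, 18 mm thick, with a boss 26 mm across sticking out 5 mm below its middle. The point lies 9 mm under the top face, 14 mm above the boss's bottom; z is the lid's axis, up. It starts on top of the stack, its disc from 1 mm below to 17 mm above the dispenser's rim; grip the disc from any side and lift straight up.
- lid_next_mid (a point): Centre of the disc of the next lid, identical to the top lid (same point and axes). It starts 23 mm below the top lid, inside the wire cage, a third lid below it. When the top lid is lifted off, the sprung stack rises 23 mm within a second and this lid stands where the top lid stood.
- dispenser_mouth (a point): Centre of the lid dispenser's rim, 92 mm above the worktop; z up. Fixed: round wooden foot 110 mm across, 14 mm thick; cage of eight upright steel wires with a round wire rim, 83 mm across outside, 71 mm inside. Three lids lie in it on a sprung disc; the soft spring (51 N/m) keeps the top of the stack level and yields up to 20 mm when pressed.
- jar_mouth (a point): Centre of the open jar's mouth at rim level, 90 mm above the worktop; z up. Round white stoneware jar, 76 mm across, loose, about 0.45 kg; neck 52 mm outside, 44 mm inside. A seated lid's disc centre is 9 mm above this point, its boss in the mouth with 9 mm play all round. A square jar, already shut, and a clear drinking glass with a wider mouth stand near; all three change places.

How it is judged:
By the outcome, as a careful person would: the job done as asked, in the order asked, and still so for the second after the job is handed in, with the robot touching nothing.
It also fails if it takes over 40 s, if anything falls off the work surface, if the arm or the gripper's body presses on something with over 40 N, if the wrist force passes 120 N, or if a joint passes its speed limit or range.

### The arm

A 6-joint arm with a two-finger parallel gripper is mounted at the origin on the work surface; the furniture and walls round the work are solid. World frame = base frame: x ahead of the robot, y to its left, z up, the work surface at z = 0. Lengths are in m, angles in rad, forces in N, time in s.
With the tool pointing down it reaches from about 0.25 to 0.775 m from the base axis. Payload 8.9 kg.
Tool frame: the origin (TCP) lies midway between the tips of the shut fingers; the grasp point (between the pads) lies 19 mm behind it (ctrl.grip_point_offset is the distance from the TCP to the grasp point, in m); z points along the fingers, y is the line along which they close (so a half turn about z gives the same grasp; the last joint's range is limited). The gripper opens to 85 mm and grips with 20 to 120 N. Pads are 22 mm wide; open, the fingers measure 114 mm over their backs; the gripper's body (76 mm by 85 mm) begins 54 mm behind the grasp point. The pads swing forward as they close: fully open they stand 13 mm farther back than shut.
Start: joints at [-1.405, 0.291, -0.153, 1.127, 0, 1.431], TCP at [0.158, -0.501, 0.231] pointing down, gripper open.
Joint ranges: [-2.52, 2.52], [-0.91, 1.74], [-1.3, 1.37], [-1.96, 2.02], [-1.52, 1.47], [-3.14, 3.14]. Speed limits (rad/s): [2.22, 2.22, 2.79, 3.14, 3.14, 3.14].

### API

Orientations are given as a rotation vector (axis times angle).
In Python, from rig import ctrl gives the robot as it stands. The module is installed in compiled form; this text tells all that it offers.
- The arm moves only by the tool send_rows, never from a script. Its arguments are lists of equal length, an entry for each row: "linear": the shift along the world's x, y, z in mm, a list of three; "spin": the turn about the world's z in degrees; "fingers": the opening, from 0 (shut) to 1 (fully open). A call has 1 to 12 rows; each row shifts and turns the commanded pose from where the row before left it; what a row does not reach is not made up. A row lasts 1/12 s, in which the tool goes at most 41.7 mm and 7.16 degrees, less where a joint would pass 70% of its speed; a pose out of reach is approached as far as the arm can. A call is refused whole if a number of a shift passes 41.7 or a number of a turn 7.16, either way. A call with a gripper value outside its range is refused whole. The fingers move at their own pace and stop on an object; the grip force is fixed at half the most. Time passes only in rows, so rows that do not move let the fingers close. It gives the time, the measured TCP pose, the force, the opening and the grip force at its end, in the units of the state.
- ctrl.sense(): the state, without advancing time (a new reading comes with each control period).
- ctrl.read_camera(name): name is "scene" or "top" or "wrist"; returns a dict with "image" (420x560x3 uint8, red, green, blue), "depth" (420x560 float32, m along the optical axis (not along the pixel's ray), 0 where there is no reading), "K" (3x3 intrinsics, pixels), "camera_from_world" (4x4, takes a point from world to camera coordinates); the wrist camera has in their place "hand_eye" (4x4, takes a point from camera to tool coordinates, whose origin is the TCP and whose axes are the flange's). Camera axes: x right, y up, looking along -z (the intrinsics and any distortion apply to the point x, -y, -z); pixel columns grow to the right and rows downward; lengths in m; the calibration is good to about 2 mm. A picture is of the moment at which its call begins: read the wrist's pose just before it.
- ctrl.job_done(): hands the job in; it is judged then, once.
The state is a dict: "time": time; "q": joint angles; "dq": joint speeds; "tau": joint torques, N m; "tool_pos": TCP position; "orientation": TCP orientation; "wrist_force": force on the tool from outside, world axes, zero at the start; "moment": the same for the moment, N m; "opening": finger opening in m; "grasp_force": force on a finger pad.
Only numpy, scipy, OpenCV 4.12 (cv2) and the standard library are available. Lean on these libraries where they do the work, as an engineer would, in place of code of your own. Each camera call takes 0.05 s, during which the arm holds its last target. There are 200 camera calls.

## Working session

There is one attempt and no reset: what is moved stays moved. The work goes in short steps, Python scripts to look and compute and a tool call to move; the robot and the scene stay as the last step left them, time stands still between calls to the robot, and variables do not carry over. Pictures are saved under pics/ and viewed, at most 10 in all, crops included, and the job is handed in when it is done.

Besides the shell and the picture viewer there is one more tool, called in YAML: its name, and indented under it one key for each argument. send_rows: Moves the arm, as the interface text tells. Its arguments: {"type":"object","properties":{"linear":{"type":"array","items":{"type":"array","items":{"type":"number"}}},"spin":{"type":"array","items":{"type":"number"}},"fingers":{"type":"array","items":{"type":"number"}}},"required":["linear","spin","fingers"]}

```bash
mkdir -p pics
python3 - <<'E'
from rig import ctrl
import cv2,numpy as np
s=ctrl.sense();print(s['time'],s['tool_pos'],s['orientation'],s['opening'])
ims=[]
for n in("scene","top"):
    d=ctrl.read_camera(n);np.savez(f'{n}.npz',**d);ims.append(d['image']);print(n,d['K'].tolist(),d['camera_from_world'].round(3).tolist(),(d['depth']>0).mean())
    cv2.imwrite(f'pics/{n}.png',d['image'][:,:,::-1])
E
```

```text
0.0 [ 0.15746917 -0.50035482  0.23073564] [-3.10390446e+00 -4.76623835e-01  3.43559534e-05] 0.08545661737604698
scene [[525.5724063131826, 0.0, 284.1201303466737], [0.0, 525.5724063131826, 218.18674147350686], [0.0, 0.0, 1.0]] [[-0.757, -0.653, 0.024, 0.455], [0.305, -0.32, 0.897, -0.253], [-0.578, 0.686, 0.441, -0.827], [0.0, 0.0, 0.0, 1.0]] 0.995969387755102
top [[456.3135829698851, 0.0, 276.86572196096137], [0.0, 456.3135829698851, 206.7997835497055], [0.0, 0.0, 1.0]] [[-0.024, -1.0, -0.003, 0.07], [0.994, -0.024, 0.104, -0.559], [-0.104, -0.0, 0.995, -0.922], [0.0, 0.0, 0.0, 1.0]] 0.995875850340136
```

View pics/top.png

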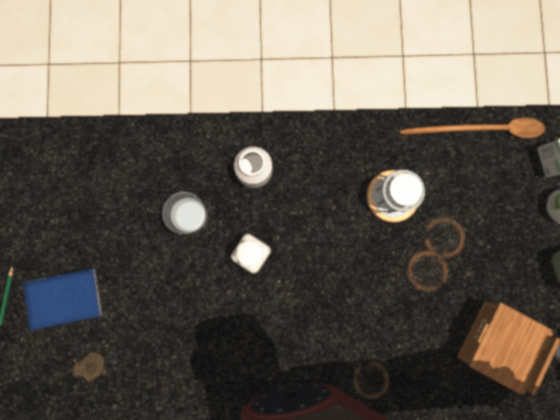

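View pics/scene.png

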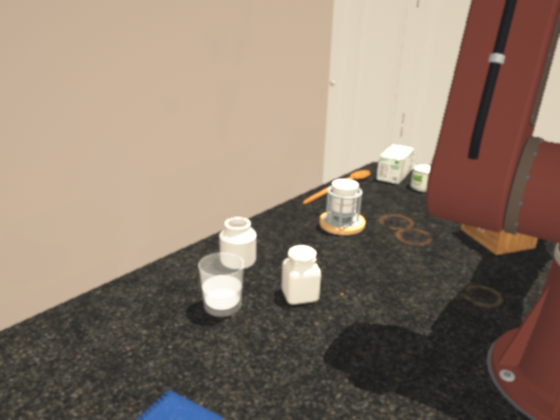

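The top view shows the open round jar at (254,162), the glass at (187,213), the shut square jar at (251,254) and the dispenser's top lid at (405,189). The scene view agrees, with the open jar neck at (237,230) and the lid at (345,187).

```bash
cat > h.py <<'E'
import numpy as np,cv2
def world(d,T):
    h,w=d['depth'].shape;v,u=np.mgrid[:h,:w];K=d['K'];z=d['depth']
    P=np.stack([(u-K[0,2])/K[0,0]*z,-(v-K[1,2])/K[1,1]*z,-z,np.ones_like(z)],-1)
    W=(P@T.T)[...,:3];W[z==0]=np.nan;return W
def ray(d,T,uv,z):
    K=d['K'];c=T[:3,3];r=T[:3,:3]@np.array([(uv[0]-K[0,2])/K[0,0],-(uv[1]-K[1,2])/K[1,1],-1]);return c+r*(z-c[2])/r[2]
E
python3 - <<'E'
from h import *
for n,bx in(("top",{'lid':(365,160,435,230),'jar':(228,138,282,195)}),("scene",{'lid':(318,170,372,240),'jar':(212,210,265,270)})):
    d=dict(np.load(n+'.npz'));T=np.linalg.inv(d['camera_from_world']);W=world(d,T)
    for k,(a,b,c,e) in bx.items():
        S=W[b:e,a:c];lo,hi=((.100,.118) if k=='lid' else (.082,.098))
        m=(S[...,2]>lo)&(S[...,2]<hi);p=S[m]
        print(n,k,m.sum(),'zmed',np.median(p[:,2]).round(4),'zmax',np.nanmax(S[...,2]).round(3))
        q=p[:,:2].astype(np.float32);cc,r=cv2.minEnclosingCircle(q);print('  circ',np.round(cc,4),round(r,4),'bbox',q.min(0),q.max(0),'p2-98 mid',(np.percentile(q,2,0)+np.percentile(q,98,0))/2)
    # all objects
    if n=='top':
        for k,(a,b,c,e) in {'glass':(155,185,215,240),'sq':(225,228,278,280)}.items():
            p=W[b:e,a:c].reshape(-1,3);p=p[p[:,2]>.03];print(k,np.median(p,0),p.min(0),p.max(0))
        g=cv2.cvtColor(d['image'],cv2.COLOR_RGB2GRAY)
        m=(g>235).astype(np.uint8);m[:, :365]=0;m[:160]=0;m[235:]=0;m[:,435:]=0
        c=max(cv2.findContours(m,0,1)[0],key=cv2.contourArea);(u,r)=cv2.minEnclosingCircle(c);print('lid px',u,r,ray(d,T,u,.109))
E
```

```text
top lid 813 zmed 0.108 zmax 0.113
  circ [ 0.581  -0.1899] 0.0311 bbox [ 0.5500583  -0.21965499] [ 0.611648   -0.15953013] p2-98 mid [ 0.5806531  -0.18930078]
top jar 179 zmed 0.0888 zmax 0.094
  circ [0.6443 0.105 ] 0.0263 bbox [0.61870176 0.07955416] [0.67027223 0.12921274] p2-98 mid [0.6437582  0.10433457]
glass [0.55050453 0.24723538 0.0440585 ] [0.50897294 0.20038497 0.03024007] [0.58766284 0.28129147 0.0945028 ]
sq [0.46575098 0.11049722 0.09347357] [0.42767048 0.07424242 0.03274625] [0.50395169 0.1505946  0.10159696]
lid px (406.0, 189.0) 16.155593872070312 [ 0.58016382 -0.19162971  0.109     ]
scene lid 270 zmed 0.1078 zmax 0.11
  circ [ 0.5774 -0.1926] 0.0338 bbox [ 0.5460889  -0.22459044] [ 0.60873204 -0.15950084] p2-98 mid [ 0.5766612 -0.188214 ]
scene jar 361 zmed 0.0872 zmax 0.092
  circ [0.5872 0.1579] 0.1039 bbox [0.50909156 0.07677992] [0.6680482  0.22866327] p2-98 mid [0.5906771 0.1528057]
```

send_rows:
  linear:
    - [25, 18, 0]
    - [25, 18, 0]
    - [25, 18, 0]
    - [25, 18, 0]
    - [25, 18, 0]
    - [25, 18, 0]
    - [25, 18, 0]
    - [25, 18, 0]
    - [25, 18, 0]
    - [25, 18, 0]
    - [25, 18, 0]
    - [25, 18, 0]
  spin: [3, 3, 3, 3, 3, 3, 3, 3, 3, 3, 3, 3]
  fingers: [1, 1, 1, 1, 1, 1, 1, 1, 1, 1, 1, 1]

```text
time: 1.1
tool_pos: [0.4585, -0.2835, 0.231]
orientation: [-2.804, -1.417, 0.0]
wrist_force: [0.9, -0.3, -0.5]
opening: 0.0853
grasp_force: 0.0
```

Run:
```python
from rig import ctrl
from h import *
s=ctrl.sense();print(s['time'],s['tool_pos'],s['orientation'],s['q'],s['wrist_force'],ctrl.grip_point_offset)
d=dict(np.load('scene.npz'));W=world(d,np.linalg.inv(d['camera_from_world']))
print('wall',W[100,150],W[100,50],W[150,250])
```

```text
1.1 [ 0.4584966  -0.28353431  0.23104511] [-2.80355450e+00 -1.41659386e+00  3.99252764e-04] [-6.89457492e-01  3.18064472e-01 -1.15562483e-01  1.13770123e+00
 -4.42425570e-05  1.51640194e+00] [ 0.91102606 -0.34594128 -0.51734037] 0.0187
wall [ 1.61543366 -0.39326924  0.09192856] [ 1.62413873 -0.01388878  0.15346954] [ 1.62374493 -0.94258069 -0.24144335]
```

send_rows:
  linear:
    - [20, 15.5, -5]
    - [20, 15.5, -5]
    - [20, 15.5, -5]
    - [20, 15.5, -5]
    - [20, 15.5, -5]
    - [21.5, 16, -5]
    - [0, 0, 0]
    - [0, 0, 0]
  spin: [6, 6, 6, 6, 6, 6, 0, 0]
  fingers: [1, 1, 1, 1, 1, 1, 1, 1]

```text
time: 1.77
tool_pos: [0.5793, -0.1902, 0.2003]
orientation: [-2.229, -2.212, 0.001]
wrist_force: [0.5, -0.9, -0.3]
opening: 0.0855
grasp_force: 0.0
```

```bash
cat >> h.py <<'E'
from scipy.spatial.transform import Rotation as R
def wrist(ctrl,name):
    s=ctrl.sense();d=ctrl.read_camera('wrist');T=np.eye(4);T[:3,:3]=R.from_rotvec(s['orientation']).as_matrix();T[:3,3]=s['tool_pos']
    T=T@d['hand_eye'];cv2.imwrite(f'pics/{name}.png',d['image'][:,:,::-1]);return s,d,T,world(d,T)
E
python3 - <<'E'
from rig import ctrl
from h import *
s,d,T,W=wrist(ctrl,'w1');print(s['time'],s['tool_pos'],s['orientation'],s['q'][5],T.round(3).tolist())
m=(W[...,2]>.102)&(W[...,2]<.116)&(np.hypot(W[...,0]-.58,W[...,1]+.19)<.06)
q=W[m][:,:2].astype(np.float32);print(m.sum(),np.median(W[m][:,2]),cv2.minEnclosingCircle(q),q.min(0),q.max(0))
E
```

```text
1.7667 [ 0.5793092  -0.19020901  0.20028868] [-2.22904205e+00 -2.21167629e+00  1.01453604e-03] 1.14156971087389 [[1.0, 0.006, 0.004, 0.579], [-0.007, 0.966, 0.259, -0.125], [-0.002, -0.259, 0.966, 0.343], [0.0, 0.0, 0.0, 1.0]]
5785 0.10890510565782524 ((0.5798301696777344, -0.1927030235528946), 0.031085850670933723) [ 0.54903215 -0.2230308 ] [ 0.61027837 -0.16192277]
```

View pics/w1.png

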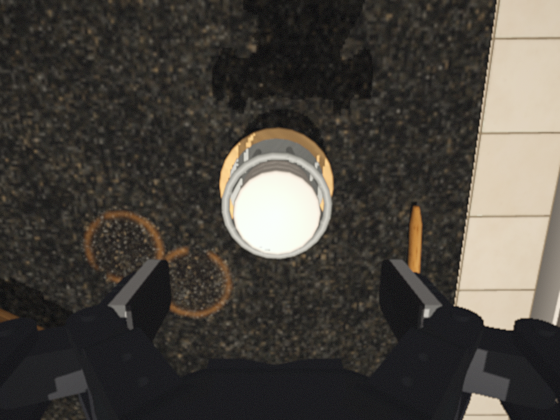

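The wrist view shows the lid disc centred at (277,212), inside the grey rim, with the open fingertips at about (140,285) and (405,285). The measured centre is (0.5797, -0.192), its radius 31 mm and its top at 0.109, all as they should be.

send_rows:
  linear:
    - [0.5, -2, -10]
    - [0, 0, -20]
    - [0, 0, -20]
    - [0, 0, -20]
    - [0, 0, -10]
    - [0, 0, 0]
  spin: [0, 0, 0, 0, 0, 0]
  fingers: [1, 1, 1, 1, 1, 1]

```text
time: 2.32
tool_pos: [0.5774, -0.1934, 0.1188]
orientation: [-2.231, -2.206, 0.002]
wrist_force: [-0.2, 0.4, -0.1]
opening: 0.0855
grasp_force: 0.0
```

Run:
```python
from rig import ctrl
from h import *
s,d,T,W=wrist(ctrl,'w2');p=s['tool_pos'];print(s['time'],p)
m=(W[...,2]>.102)&(W[...,2]<.116)&(np.hypot(W[...,0]-.58,W[...,1]+.19)<.034)
q=W[m][:,:2].astype(np.float32);print(m.sum(),np.median(W[m][:,2]),cv2.minEnclosingCircle(q),q.min(0),q.max(0))
for sg in(-1,1):
    f=(sg*(W[...,0]-p[0])>.036)&(sg*(W[...,0]-p[0])<.065)&(abs(W[...,1]-p[1])<.02)&(W[...,2]>.115)
    z=W[f];print(sg,f.sum(),np.percentile(z[:,2],[0,1,5,20]) if len(z) else '', z.min(0),z.max(0))
```

```text
2.3167 [ 0.57742717 -0.19337299  0.11882069]
12394 0.10890506224088178 ((0.5795438289642334, -0.1925823837518692), 0.031111761927604675) [ 0.54890436 -0.22312473] [ 0.61035025 -0.16178131]
-1 12040 [0.13179522 0.13555558 0.14278011 0.1610363 ] [ 0.51242937 -0.20661624  0.13179522] [ 0.54142423 -0.17574368  0.20353941]
1 12747 [0.13157355 0.13547616 0.1429269  0.16204688] [ 0.61342774 -0.20757356  0.13157355] [ 0.64242395 -0.17639459  0.20298923]
```

send_rows:
  linear:
    - [1, 0.5, -8]
    - [1, 0.5, -8]
    - [0, 0, -8]
    - [0, 0, -6]
    - [0, 0, 0]
    - [0, 0, 0]
  spin: [0, 0, 0, 0, 0, 0]
  fingers: [1, 1, 1, 1, 1, 1]

```text
time: 2.87
tool_pos: [0.5813, -0.1921, 0.0909]
orientation: [-2.231, -2.211, 0.0]
wrist_force: [0.3, -0.1, -0.1]
opening: 0.0853
grasp_force: 0.0
```

send_rows:
  linear:
    - [-0.5, 0, -2]
    - [0, 0, 0]
    - [0, 0, 0]
    - [0, 0, 0]
    - [0, 0, 0]
    - [0, 0, 0]
    - [0, 0, 0]
    - [0, 0, 0]
  spin: [0, 0, 0, 0, 0, 0, 0, 0]
  fingers: [1, 0.8, 0.7, 0.6, 0.6, 0.6, 0.6, 0.6]

```text
time: 3.53
tool_pos: [0.5811, -0.1923, 0.0894]
orientation: [2.232, 2.211, 0.0]
wrist_force: [0.3, -0.6, -0.3]
opening: 0.0601
grasp_force: 64.4
```

Run:
```python
from rig import ctrl
from h import *
s,d,T,W=wrist(ctrl,'w3');p=s['tool_pos'];print(s['time'],p,s['q'],s['opening'],s['grasp_force'],s['wrist_force'])
for sg in(-1,1):
    f=(sg*(W[...,0]-.58)>.0325)&(sg*(W[...,0]-.58)<.06)&(abs(W[...,1]+.192)<.014)&(W[...,2]>.094)
    z=W[f];print(sg,f.sum(),np.percentile(z[:,2],[0,1,5,20]) if len(z) else '')
```

```text
3.5333 [ 0.58113528 -0.19234659  0.08937584] [-4.38990622e-01  5.60293927e-01 -1.22947812e-01  8.87348681e-01
 -3.36251231e-05  1.14121043e+00] 0.06008596242726881 64.3734884262085 [ 0.26943115 -0.63171011 -0.29009236]
-1 12790 [0.09853957 0.10695058 0.12720607 0.1466245 ]
1 13182 [0.09837687 0.10631908 0.1242846  0.14639209]
```

View pics/w3.png

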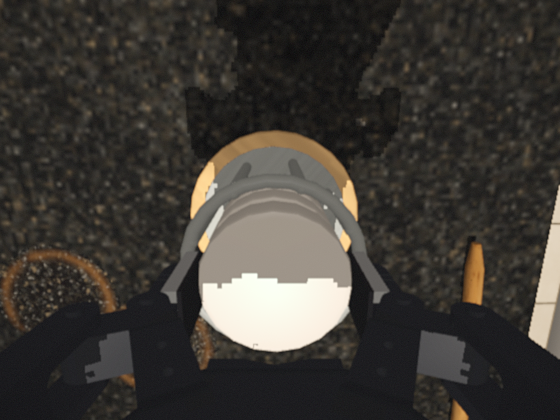

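The wrist view shows both pads closed on the lid's sides at (185,290) and (365,290), tips about 98.5 mm high, above the rim. Next I lift it straight up.

send_rows:
  linear:
    - [0, 0, 4]
    - [0, 0, 5]
    - [0, 0, 6]
    - [0, 0, 8]
    - [0, 0, 10]
    - [0, 0, 12]
    - [0, 0, 15]
    - [0, 0, 15]
    - [0, 0, 15]
    - [0, 0, 10]
    - [0, 0, 0]
    - [0, 0, 0]
  spin: [0, 0, 0, 0, 0, 0, 0, 0, 0, 0, 0, 0]
  fingers: [0.6, 0.6, 0.6, 0.6, 0.6, 0.6, 0.6, 0.6, 0.6, 0.6, 0.6, 0.6]

```text
time: 4.58
tool_pos: [0.5814, -0.1925, 0.1899]
orientation: [2.231, 2.21, 0.001]
wrist_force: [-0.1, 0.4, -1.4]
opening: 0.0599
grasp_force: 64.7
```

Run:
```python
from rig import ctrl
from h import *
s,d,T,W=wrist(ctrl,'w4');p=s['tool_pos'];print(s['time'],p,s['opening'],s['grasp_force'],s['wrist_force'])
m=(abs(W[...,0]-.58)<.028)&(abs(W[...,1]+.19)<.036)&(W[...,2]>.17)&(W[...,2]<.215)
q=W[m];A=np.c_[q[:,:2]-[.58,-.192],np.ones(len(q))];print('lid',len(q),np.linalg.lstsq(A,q[:,2],rcond=None)[0],q.min(0),q.max(0))
b=dict(ctrl.read_camera('scene'));V=world(b,np.linalg.inv(b['camera_from_world']))
m=(np.hypot(V[...,0]-.58,V[...,1]+.19)<.035)&(V[...,2]>.06)&(V[...,2]<.2)
h,e=np.histogram(V[m][:,2],np.arange(.06,.2,.01));print(dict(zip(e.round(3),h)))
cv2.imwrite('pics/s4.png',cv2.resize(b['image'][130:270,260:440,::-1],None,fx=4,fy=4))
```

```text
4.5833 [ 0.58137499 -0.19245598  0.18985182] 0.0599023799921338 64.70348954200745 [-0.1362645   0.3853472  -1.38179211]
lid 17589 [ 0.00290614 -0.04466104  0.20807772] [ 0.55200378 -0.22401255  0.19251889] [ 0.60799521 -0.16154132  0.21063022]
{np.float64(0.06): np.int64(82), np.float64(0.07): np.int64(78), np.float64(0.08): np.int64(53), np.float64(0.09): np.int64(89), np.float64(0.1): np.int64(264), np.float64(0.11): np.int64(5), np.float64(0.12): np.int64(0), np.float64(0.13): np.int64(0), np.float64(0.14): np.int64(0), np.float64(0.15): np.int64(0), np.float64(0.16): np.int64(0), np.float64(0.17): np.int64(0), np.float64(0.18): np.int64(6), np.float64(0.19): np.int64(95)}
```

View pics/s4.png

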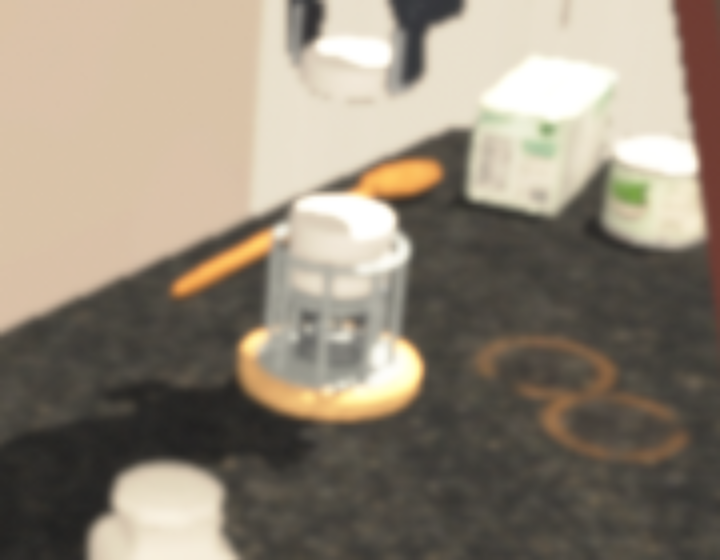

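The scene crop shows the next lid risen at (340,225) with its top near 109 mm, and the top lid held level in the gripper at (345,65). Now to the jar, stopping 60 mm short to look.

send_rows:
  linear:
    - [3, 10, 0]
    - [6, 20, 0]
    - [6.5, 26, 0]
    - [6.5, 26, 0]
    - [6.5, 26, 0]
    - [6.5, 26, 0]
    - [6.5, 26, 0]
    - [6.5, 26, 0]
    - [6, 22, 0]
    - [5, 16, 0]
    - [3.5, 13.5, 0]
    - [0, 0, 0]
  spin: [0, 0, 0, 0, 0, 0, 0, 0, 0, 0, 0, 0]
  fingers: [0.6, 0.6, 0.6, 0.6, 0.6, 0.6, 0.6, 0.6, 0.6, 0.6, 0.6, 0.6]

```text
time: 5.68
tool_pos: [0.6435, 0.0483, 0.1885]
orientation: [-2.228, -2.213, 0.0]
wrist_force: [0.1, -0.0, -0.6]
opening: 0.06
grasp_force: 64.8
```

send_rows:
  linear:
    - [0, 0, 0]
    - [0, 0, 0]
    - [0, 0, 0]
  spin: [0, 0, 0]
  fingers: [0.6, 0.6, 0.6]

```text
time: 5.93
tool_pos: [0.6433, 0.0444, 0.1891]
orientation: [-2.233, -2.21, 0.001]
wrist_force: [-0.7, 0.9, -1.2]
opening: 0.0598
grasp_force: 64.8
```

Run:
```python
from rig import ctrl
from h import *
s,d,T,W=wrist(ctrl,'w5');p=s['tool_pos'];print(s['time'],p,s['orientation'],s['opening'],s['q'][5])
m=(abs(W[...,0]-p[0])<.029)&(W[...,2]>.203)&(W[...,2]<.215)&(abs(W[...,1]-p[1])<.04)
q=W[m];A=np.c_[q[:,:2]-p[:2],np.ones(len(q))];print('lid',len(q),np.linalg.lstsq(A,q[:,2],rcond=None)[0],q.min(0)-p,q.max(0)-p, cv2.minEnclosingCircle((q[:,:2]-p[:2]).astype(np.float32)))
m=(W[...,2]>.086)&(W[...,2]<.095)&(np.hypot(W[...,0]-.644,W[...,1]-.1045)<.04)
q=W[m][:,:2].astype(np.float32);print('jar',m.sum(),np.median(W[m][:,2]),cv2.minEnclosingCircle(q),q.min(0),q.max(0))
```

```text
5.9333 [0.64330721 0.04439792 0.18913969] [-2.23277463e+00 -2.20979580e+00  7.09533741e-04] 0.05981199092594496 1.536859313937603
lid 17145 [ 0.00080334 -0.00987797  0.20764093] [-0.02899811 -0.03070729  0.01387172] [0.02899787 0.03069162 0.02575709] ((4.026354872621596e-05, 7.517373887822032e-05), 0.0312921479344368)
jar 1382 0.08980154038326674 ((0.643068253993988, 0.10236907750368118), 0.02603018283843994) [0.61735827 0.07653397] [0.6684579  0.12797359]
```

View pics/w5.png

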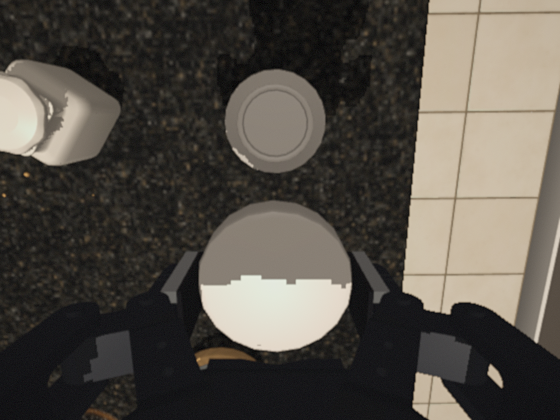

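The wrist view shows the jar's open mouth at (275,122) and the held lid at (275,275). The jar centre is (0.643, 0.1025), rim radius 26 mm, height 0.090, and the lid is level and centred on the TCP.

send_rows:
  linear:
    - [0, 10, 0]
    - [0, 19, 0]
    - [0, 19, 0]
    - [0, 10, 0]
    - [0, 0, -10]
    - [0, 0, -20]
    - [0, 0, -20]
    - [0, 0, -15]
    - [0, 0, -10]
    - [0, 0, 0]
    - [0, 0, 0]
    - [0, 0, 0]
  spin: [0, 0, 0, 0, 0, 0, 0, 0, 0, 0, 0, 0]
  fingers: [0.6, 0.6, 0.6, 0.6, 0.6, 0.6, 0.6, 0.6, 0.6, 0.6, 0.6, 0.6]

```text
time: 6.98
tool_pos: [0.6442, 0.1029, 0.1152]
orientation: [2.231, 2.21, 0.001]
wrist_force: [0.6, -0.0, -0.5]
opening: 0.0596
grasp_force: 64.9
```

Run:
```python
from rig import ctrl
from h import *
print(ctrl.sense()['time'])
for i in range(3):
    s=ctrl.sense();print(s['tool_pos'],s['wrist_force']);
    b=ctrl.read_camera('scene')
V=world(b,np.linalg.inv(b['camera_from_world']))
cv2.imwrite('pics/s6.png',cv2.resize(b['image'][170:300,170:330,::-1],None,fx=4,fy=4))
```

```text
6.9833
[0.64418358 0.10294569 0.11519912] [ 0.5889661  -0.01558066 -0.50015788]
[0.64435539 0.10303048 0.11543588] [ 0.56930313  0.50385948 -1.03135793]
[0.64435209 0.10308903 0.11546644] [-0.38073443 -0.31012946 -1.65118265]
```

View pics/s6.png

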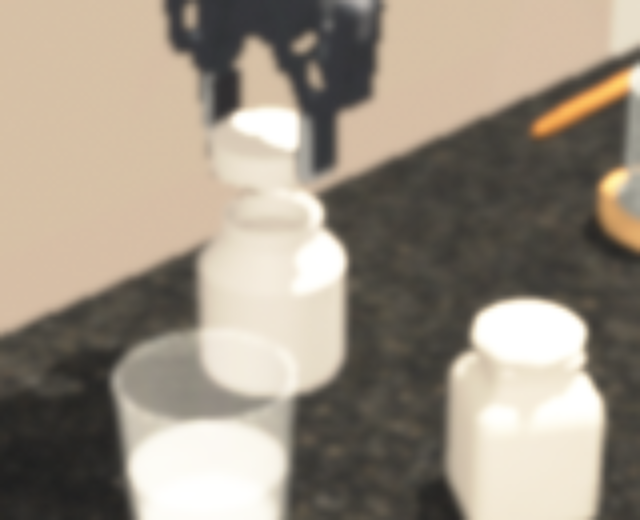

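The scene crop shows the lid at (270,150), level over the open mouth at (275,212), within about 2 mm sideways. Lowering it gently.

send_rows:
  linear:
    - [-1, 0, -6]
    - [0, 0, -6]
    - [0, 0, -5]
    - [0, 0, -3]
    - [0, 0, -2]
    - [0, 0, 0]
    - [0, 0, 0]
    - [0, 0, 0]
  spin: [0, 0, 0, 0, 0, 0, 0, 0]
  fingers: [0.6, 0.6, 0.6, 0.6, 0.6, 0.6, 0.6, 0.6]

```text
time: 7.8
tool_pos: [0.6427, 0.1032, 0.0925]
orientation: [2.232, 2.211, 0.0]
wrist_force: [0.5, -0.5, -0.6]
opening: 0.0594
grasp_force: 64.9
```

send_rows:
  linear:
    - [0, 0, -1]
    - [0, 0, -1]
    - [0, 0, 0]
    - [0, 0, 0]
  spin: [0, 0, 0, 0]
  fingers: [0.6, 0.6, 0.6, 0.6]

```text
time: 8.13
tool_pos: [0.6425, 0.1032, 0.0903]
orientation: [-2.232, -2.211, 0.0]
wrist_force: [-1.0, 0.2, -1.6]
opening: 0.06
grasp_force: 64.9
```

send_rows:
  linear:
    - [0, 0, -0.6]
    - [0, 0, 0]
    - [0, 0, 0]
  spin: [0, 0, 0]
  fingers: [0.6, 0.6, 0.6]

```text
time: 8.38
tool_pos: [0.6425, 0.1032, 0.0897]
orientation: [-2.232, -2.211, 0.0]
wrist_force: [-0.1, -0.6, -0.8]
opening: 0.0597
grasp_force: 64.9
```

send_rows:
  linear:
    - [0, 0, -0.6]
    - [0, 0, 0]
    - [0, 0, 0]
  spin: [0, 0, 0]
  fingers: [0.6, 0.6, 0.6]

```text
time: 8.63
tool_pos: [0.6426, 0.1032, 0.0894]
orientation: [2.232, 2.211, 0.0]
wrist_force: [-1.8, -0.3, 2.7]
opening: 0.0598
grasp_force: 65.3
```

send_rows:
  linear:
    - [0, 0, -0.3]
    - [0, 0, 0]
    - [0, 0, 0]
  spin: [0, 0, 0]
  fingers: [0.6, 0.6, 0.6]

```text
time: 8.88
tool_pos: [0.6427, 0.1032, 0.0894]
orientation: [2.232, 2.211, 0.001]
wrist_force: [-1.4, -0.1, 6.2]
opening: 0.0596
grasp_force: 65.5
```

Contact is firm at about 7 N and at the expected height, so I open the fingers gradually and evenly.

send_rows:
  linear:
    - [0, 0, 0]
    - [0, 0, 0]
    - [0, 0, 0]
    - [0, 0, 0]
    - [0, 0, 0]
    - [0, 0, 0]
    - [0, 0, 0]
    - [0, 0, 0]
  spin: [0, 0, 0, 0, 0, 0, 0, 0]
  fingers: [0.72, 0.76, 0.8, 0.85, 0.9, 1, 1, 1]

```text
time: 9.55
tool_pos: [0.6426, 0.1032, 0.0888]
orientation: [2.232, 2.211, -0.0]
wrist_force: [-0.3, 0.3, 0.6]
opening: 0.0855
grasp_force: 0.0
```

send_rows:
  linear:
    - [0, 0, 5]
    - [0, 0, 10]
    - [0, 0, 20]
    - [0, 0, 25]
    - [0, 0, 25]
    - [0, 0, 25]
    - [0, -20, 10]
    - [0, -25, 0]
    - [0, -20, 0]
    - [0, -10, 0]
    - [0, 0, 0]
    - [0, 0, 0]
  spin: [0, 0, 0, 0, 0, 0, 0, 0, 0, 0, 0, 0]
  fingers: [1, 1, 1, 1, 1, 1, 1, 1, 1, 1, 1, 1]

```text
time: 10.55
tool_pos: [0.6426, 0.0283, 0.2092]
orientation: [-2.233, -2.21, -0.001]
wrist_force: [-0.8, -0.1, -0.0]
opening: 0.0856
grasp_force: 0.0
```

Run:
```python
from rig import ctrl
from h import *
s,d,T,W=wrist(ctrl,'w7');p=s['tool_pos'];print(s['time'],p,s['opening'])
m=(W[...,2]>.1)&(W[...,2]<.115)&(np.hypot(W[...,0]-.643,W[...,1]-.1025)<.045)
q=W[m];A=np.c_[q[:,:2]-[.643,.1025],np.ones(len(q))];print('lid',len(q),np.median(q[:,2]),np.linalg.lstsq(A,q[:,2],rcond=None)[0],cv2.minEnclosingCircle(q[:,:2].astype(np.float32)))
d=ctrl.read_camera('scene');V=world(d,np.linalg.inv(d['camera_from_world']))
m=(np.hypot(V[...,0]-.58,V[...,1]+.19)<.035)&(V[...,2]>.103)&(V[...,2]<.2)
q=V[m];print('next',len(q),np.median(q,0))
cv2.imwrite('pics/s7.png',cv2.resize(d['image'][150:300,180:380,::-1],None,fx=4,fy=4))
```

```text
10.55 [0.64259116 0.02830423 0.20917207] 0.08560427259403475
lid 6781 0.10793722155692576 [-5.03065567e-05 -1.20164232e-03  1.07904597e-01] ((0.6417036652565002, 0.10258835554122925), 0.030939264222979546)
next 237 [ 0.5749149  -0.18646914  0.10803479]
```

View pics/s7.png

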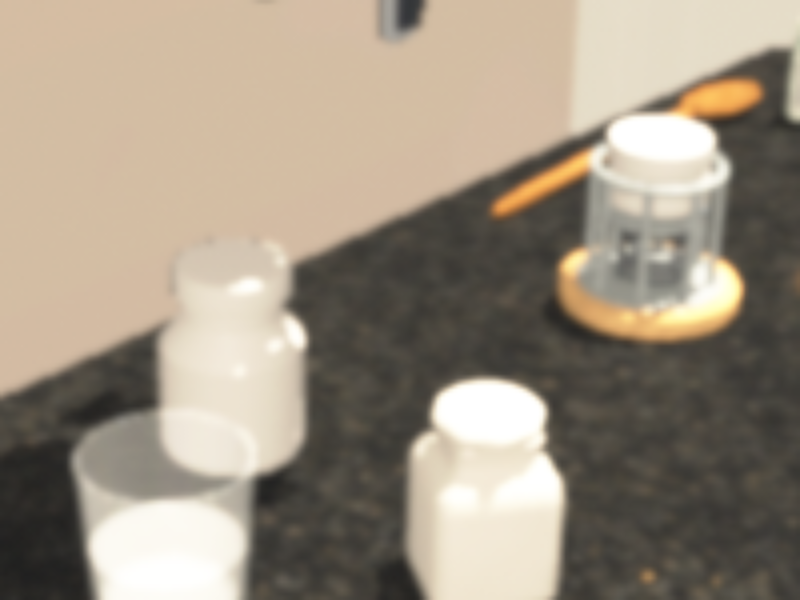

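The crop shows the lid flat on the round jar at (232,270), with its top at 0.108 and tilt about 0.1%. The next lid stands in the dispenser at (660,145), and the gripper is clear of everything.

```bash
python3 -c "
from rig import ctrl
print(ctrl.job_done())"
```

```text
the job is handed in; nothing more can be done
None
```

The top lid now lies flat on the open round jar, its height matching a boss seated in the mouth; the next lid has come up in the dispenser, and I handed the job in at about 10.6 s with the gripper clear (no verdict was returned).

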